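# Add a slotted weight to the gluing press

## Task

The wood block is being pressed while its glue dries. Slide the brass slotted weight that lies on the table sideways onto the stem of the weight carrier, under the black knob, fully home and flat on top of the steel weight, with its slot facing the opposite way from the steel weight's slot. Leave the carrier standing where it is, the steel weight as it lies, and the other things on the table alone.

Things in the scene. Friction and masses are not known exactly. Their poses are not given: they have to be found in the camera images.
- brass_weight_center (a point): Centre (half-way up, 10 mm above its underside) of the loose brass slotted weight, about 0.35 kg. Disc 60 mm across and 20 mm thick, lying flat, with two parallel grip flats 54 mm apart on its rim at its own +y and -y, and a slot 14 mm wide from the rim along +x to 6 mm past the centre (mouth widens to 20 mm). Axes: x points out of the slot's mouth, z up. It starts flat on the table.
- brass_weight_slot (a point): Mouth of the brass weight's slot: on its rim, 30 mm from its centre along its +x, half-way up.
- steel_weight_center (a point): Centre (half-way up) of the grey steel slotted weight already on the carrier, the same shape and mass as the brass one; it rests on the carrier's foot with the stem in its slot, free to turn. Disc 60 mm across and 20 mm thick, lying flat, with two parallel grip flats 54 mm apart on its rim at its own +y and -y, and a slot 14 mm wide from the rim along +x to 6 mm past the centre (mouth widens to 20 mm). Axes: x points out of the slot's mouth, z up.
- steel_weight_slot (a point): Mouth of the steel weight's slot: on its rim, 30 mm from its centre along its +x, half-way up.
- carrier: Weight carrier, 0.6 kg, standing loose on the wood block: dark foot disc 60 mm across and 8 mm thick, steel stem 8 mm thick on its axis, black knob 24 mm across on top of the stem. Origin: centre of the foot's underside, z up along the stem. Above the origin: foot's top 8 mm, steel weight's top 28 mm, knob's underside 64 mm, knob's top 73 mm. So 36 mm of stem are free for the 20 mm weight, and the knob does not pass through a slot.
- stem_top (a point): Top of the knob, on the stem's axis, 73 mm above the carrier's origin.
- wood_block: Planed wood block 62 x 110 x 19 mm under the carrier, loose on the table. Origin: centre of its underside, long side along its y.
- glue_bottle: White glue bottle with orange nozzle, 43 mm across, 172 mm high, bystander. Origin: centre of its underside.
- masking_tape: Roll of tan masking tape, 104 mm across, 25 mm high, bystander. Origin: centre of its underside.
- white_tape: Roll of white tape, 62 mm across, 19 mm high, bystander. Origin: centre of its underside.
- cement_can: Small white and orange tin, 49 mm across, 83 mm high, bystander. Origin: centre of its underside.
- marker: Red and white marker pen, 135 mm long, 17 mm thick, bystander. Origin: centre of its underside, length along its y.
Not all that is in view belongs to the job. Leave any blue or purple look-alike of the carrier alone. Of the things shaped like the part that bears brass_weight_center, the brass one is meant.

How it is judged:
By the outcome, as a careful person would: the job done as asked, in the order asked, and still so for the second after the job is handed in, with the robot touching nothing.
It also fails if it takes over 38 s, if anything falls off the work surface, if the arm or the gripper's body presses on something with over 40 N, if the wrist force passes 120 N, or if a joint passes its speed limit or range.

## Robot

A 6-joint arm with a two-finger parallel gripper is mounted at the origin on a cart in front of the work surface, level with it; the furniture and walls round the work are solid. World frame = base frame: x ahead of the robot, y to its left, z up, the work surface at z = 0. Lengths are in m, angles in degrees, forces in N, time in s.
With the tool pointing down it reaches from about 0.325 to 0.775 m from the base axis. Payload 5.5 kg.
Tool frame: the origin (TCP) lies midway between the tips of the shut fingers; the grasp point (between the pads) lies 19 mm behind it; z points along the fingers, y is the direction in which the jaws open and shut (so a half turn about z gives the same grasp; the last joint's range is limited). The gripper opens to 85 mm and grips with 20 to 120 N. Pads are 22 mm wide; open, the fingers measure 114 mm over their backs; the gripper's body (76 mm by 85 mm) begins 54 mm behind the grasp point. The pads swing forward as they close: fully open they stand 13 mm farther back than shut.
Start: joints at [64.761, 5.22, 70.514, -0, 104.267, -3.249], TCP at [0.225, 0.556, 0.21] pointing down, gripper open.
Joint ranges: [-164.24, 164.24], [-49.07, 125.15], [9.68, 141.18], [-86.29, 266.29], [3.28, 154.24], [-151.56, 151.56]. Speed limits (degrees/s): [147.25, 147.25, 172.46, 180, 180, 180].

## Interface

Orientations are given as [roll, pitch, yaw] about the fixed x, y, z axes, in that order (R = Rz(yaw) Ry(pitch) Rx(roll)).
In Python, from bench import ctrl gives the robot as it stands. The module is installed in compiled form; this text tells all that it offers.
- The arm moves only by the tool drive_tool, never from a script. Its argument "increments" is text: rows parted by semicolons, each of 6 numbers parted by spaces: the shift along the world's x, y, z in cm, then the turn, a rotation vector about the world's x, y, z in degrees. A call has 1 to 20 rows; each row is the pose to reach, as a shift and turn from the pose commanded when the call began; what a row does not reach only later rows make up. A row lasts 1/8 s, in which the tool goes at most 62.5 mm and 10.7 degrees, less where a joint would pass 70% of its speed; a pose out of reach is approached as far as the arm can. A call with a gripper value outside its range is refused whole. "jaw" is the opening, from 0 (shut) to 1 (fully open), set as the call begins (left out, the last holds). The fingers move at their own pace and stop on an object; "squeeze" is the grip in N (left out, the last holds). Time passes only in rows, so rows that repeat a pose let the fingers close. It gives the time, the measured TCP pose, the force and the opening at its end, in the units of the state.
- ctrl.get_state(): the state, without advancing time (a new reading comes with each control period).
- ctrl.snapshot(name): name is "scene" or "top"; returns a dict with "frame" (420x560x3 uint8, red, green, blue), "K" (3x3 intrinsics, pixels), "distortion" ([k1, k2, p1, p2, k3] as OpenCV has them; the pictures are not rectified), "eye" and "attitude" of the camera in the world. Camera axes: x right, y up, looking along -z (the intrinsics and any distortion apply to the point x, -y, -z); pixel columns grow to the right and rows downward; lengths in m; the calibration is good to about 2 mm. A picture is of the moment at which its call begins. There is no depth.
- ctrl.close_job(): hands the job in, once; it reports no verdict.
The state is a dict: "time_s": time; "joint_positions": joint angles; "joint_velocities": joint speeds; "joint_efforts": joint torques, N m; "position": TCP position; "tool_rot": TCP orientation; "wrist_force": force on the tool from outside, world axes, zero at the start; "torque": the same for the moment, N m; "finger_gap": opening from 0.0 (shut) to 1.0 (fully open).
Only numpy, scipy, OpenCV 4.12 (cv2) and the standard library are available. Lean on these libraries where they do the work, as an engineer would, in place of code of your own. Each camera call takes 0.05 s, during which the arm holds its last target. There are 200 camera calls.

## Working session

There is one attempt and no reset: what is moved stays moved. The work goes in short steps, Python scripts to look and compute and a tool call to move; the robot and the scene stay as the last step left them, time stands still between calls to the robot, and variables do not carry over. Pictures are saved under pics/ and viewed, about 8 in all and at most 12, crops included, and the job is handed in when it is done.

Besides the shell and the picture viewer there is one more tool, called after "Emit:" in YAML: its name, and indented under it one key for each argument. drive_tool: Moves the arm, as the interface text tells. Its arguments: {"type":"object","properties":{"increments":{"type":"string"},"jaw":{"type":"number"},"squeeze":{"type":"number"}},"required":["increments"]}

```bash
mkdir -p pics; cat > h.py <<'E'
import numpy as np, cv2
from bench import ctrl
from scipy.spatial.transform import Rotation as R
def snap(n):
    s=ctrl.snapshot(n); return s
def att(s):
    a=np.array(s["attitude"],float)
    if a.shape==(3,3): return a
    if a.size==4: return R.from_quat(a).as_matrix()
    return R.from_euler('xyz',a,degrees=True).as_matrix()
def ray(s,u,v):
    p=cv2.undistortPoints(np.array([[[u,v]]],float),np.array(s["K"]),np.array(s["distortion"]))[0,0]
    d=att(s)@np.array([p[0],-p[1],-1]); return np.array(s["eye"]),d
def at_z(s,u,v,z):
    e,d=ray(s,u,v); return e+d*(z-e[2])/d[2]
def proj(s,P):
    q=(np.atleast_2d(P)-np.array(s["eye"]))@att(s); q=q*[1,-1,-1]
    return cv2.projectPoints(q,np.zeros(3),np.zeros(3),np.array(s["K"]),np.array(s["distortion"]))[0][:,0]
def save(f,name): cv2.imwrite('pics/'+name,np.ascontiguousarray(f[...,::-1]))
E
python3 - <<'E'
from h import *
for n in("scene","top"):
    s=snap(n); save(s["frame"],n+"0.png"); print(n,s["K"],s["distortion"],s["eye"],s["attitude"])
print(ctrl.get_state())
E
```

```text
scene [[482.53546483   0.         278.71467897]
 [  0.         482.53546483 210.59935125]
 [  0.           0.           1.        ]] [-0.17078877  0.          0.          0.          0.        ] [ 0.061895   -0.66274356  0.7179911 ] [ 54.4339749   -0.70558604 -33.45769135]
top [[387.65631593   0.         279.71454566]
 [  0.         387.65631593 220.10909216]
 [  0.           0.           1.        ]] [-0.09184068  0.          0.          0.          0.        ] [0.35092749 0.07134246 1.03307658] [ 10.79034972  -0.95434708 -91.21559028]
{'time_s': 0.1, 'joint_positions': array([ 6.47599996e+01,  5.25840117e+00,  7.05758154e+01,  1.16735048e-03,
        1.04264483e+02, -3.24910438e+00]), 'joint_velocities': array([-0.01574238, -0.10269189, -0.13705967,  0.20312858, -0.07167882,
       -0.02544024]), 'joint_efforts': array([ 2.63900009e-03, -4.60217071e+01, -4.19217682e+01,  9.93685774e-06,
        1.06516352e-02, -2.43019983e-06]), 'position': array([0.22455559, 0.55609349, 0.20925983]), 'tool_rot': array([-1.79901523e+02, -6.72404550e-03,  1.58009385e+02]), 'wrist_force': array([-0.57461911, -0.50514532, -0.14287216]), 'torque': array([ 0.00799828, -0.01851082,  0.06325425]), 'finger_gap': 0.9976604132223295}
```

View pics/scene0.png

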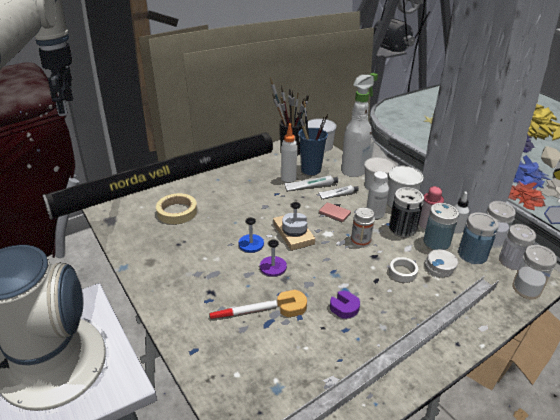

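View pics/top0.png

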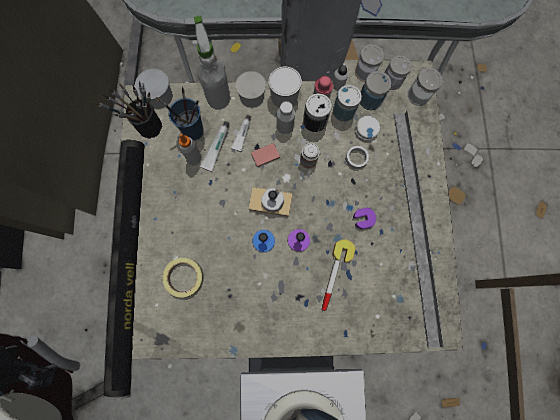

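The pictures show these candidates. Slotted discs in top: brass/yellow (344,250) and purple (364,218). Carriers in top: the one on the wood block with the steel weight (272,198), plus a blue (263,240) and a purple (299,240) look-alike. I choose the brass disc and the carrier on the block, and will check both in a close crop.

```bash
cat > c.py <<'E'
from h import *
t=snap("top"); s=snap("scene")
def crop(s,u,v,w,h,k): 
    return cv2.resize(s["frame"][v-h//2:v+h//2,u-w//2:u+w//2],None,fx=k,fy=k,interpolation=cv2.INTER_CUBIC)
a=np.hstack([crop(t,340,255,66,50,6),crop(t,272,200,66,50,6)])
b=np.hstack([crop(s,292,302,66,50,6),crop(s,295,225,66,50,6)])
save(np.vstack([a,b]),"c1.png")
print("brass top",at_z(t,344,250,.02),"scene",at_z(s,292,302,.01))
print("knob top",at_z(t,272,194,.092),"scene",at_z(s,295,206,.092))
E
python3 c.py
```

```text
brass top [ 0.46033143 -0.11747671  0.02      ] scene [ 0.46384442 -0.11863218  0.01      ]
knob top [0.59682467 0.06976954 0.092     ] scene [0.59199111 0.058601   0.092     ]
```

View pics/c1.png

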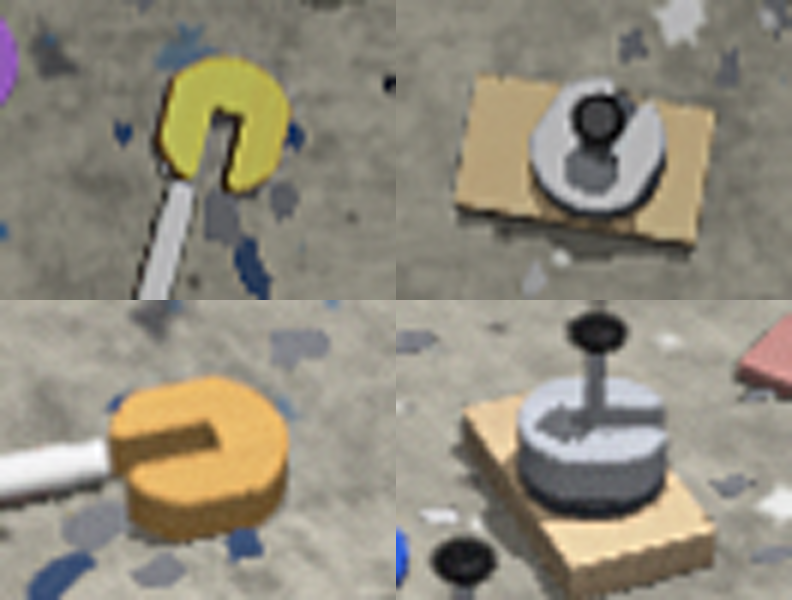

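```bash
cat > fit.py <<'E'
from h import *
from scipy.optimize import minimize
def outline():
    a=np.radians(np.arange(0,360,3)); p=np.c_[30*np.cos(a),np.clip(30*np.sin(a),-27,27)]
    p=[q for q in p if not(q[0]>0 and abs(q[1])<10)]
    i=next(k for k in range(len(p)) if p[k][0]>0 and p[k][1]>=10)
    p=p[i:]+p[:i]  # from +mouth ccw to -mouth
    b=np.radians(np.arange(-90,-271,-15)); arc=np.c_[1+7*np.cos(b),7*np.sin(b)]
    return np.vstack([p,[[28.3,-10],[25,-7]],arc,[[25,7],[28.3,10]]])/1000
O=outline()
def render(s,x,y,yaw,z0,h=.02,pitchM=None,k=4):
    Rm=R.from_euler('z',yaw,degrees=True).as_matrix()
    f=lambda z:proj(s,np.c_[O,np.full(len(O),z)]@Rm.T+[x,y,0])
    T,B=f(z0+h),f(z0)
    im=np.zeros((420*k,560*k),np.uint8)
    c=lambda p:np.round((p+.5)*k).astype(np.int32)
    cv2.fillPoly(im,[c(T)],255)
    n=len(O)
    for i in range(n):
        j=(i+1)%n; cv2.fillConvexPoly(im,cv2.convexHull(c(np.array([T[i],T[j],B[j],B[i]]))),255)
    return cv2.resize(im,(560,420),interpolation=cv2.INTER_AREA)/255.
def brassmask(s):
    h=cv2.cvtColor(s["frame"],cv2.COLOR_RGB2HSV); return h
def fit(views,masks,x0,z0):
    def cost(p):
        return sum(np.abs(render(s,p[0]/100,p[1]/100,p[2]*10,z0)-m).sum() for s,m in zip(views,masks))
    r=minimize(cost,[x0[0]*100,x0[1]*100,x0[2]/10],method='Nelder-Mead',options=dict(initial_simplex=np.array([[x0[0]*100,x0[1]*100,x0[2]/10]]*4)+np.array([[0]*3,[.8,0,0],[0,.8,0],[0,0,2]]),xatol=.01,fatol=.1))
    return r.x*[.01,.01,10],r.fun
E
cat > d.py <<'E'
from fit import *
t=snap("top"); s=snap("scene")
ms=[]
for q,c in((t,(344,250)),(s,(292,302))):
    h=brassmask(q); m=((h[...,0]>12)&(h[...,0]<35)&(h[...,1]>120)&(h[...,2]>50)).astype(float)
    w=np.zeros_like(m); w[c[1]-25:c[1]+25,c[0]-25:c[0]+25]=1; ms.append(m*w); print(m[w>0].sum())
for v,m in (([t],ms[:1]),([s],ms[1:]),([t,s],ms)): print(fit(v,m,[.462,-.118,-160],0))
# carrier points by crop coordinates
T=lambda x,y:(239+(x-396)/6-.4,175+y/6-.4); S=lambda x,y:(262+(x-396)/6-.4,200+(y-300)/6-.4)
e1,d1=ray(t,*T(600,118)); e2,d2=ray(s,*S(597,332))
A=np.c_[d1,-d2]; l=np.linalg.lstsq(A,e2-e1,rcond=None)[0]; print("knob tri",e1+l[0]*d1,e2+l[1]*d2)
print("steel mouth",at_z(t,*T(650,102),.047),at_z(s,*S(664,413),.047))
print("steel top centre",at_z(t,*T(600,142),.047),at_z(s,*S(592,415),.047))
print("stem base",at_z(s,*S(593,421),.047))
print("block corners",[at_z(t,*T(*p),.019)[:2].round(4) for p in((478,75),(713,110),(695,240),(458,207))])
E
python3 d.py
```

```text
314.0
622.0
(array([ 4.59923759e-01, -1.18035007e-01, -1.95472049e+02]), np.float64(54.84313725490196))
(array([ 4.61985809e-01, -1.19153764e-01, -1.89635497e+02]), np.float64(73.38039215686275))
(array([ 4.61201005e-01, -1.18912908e-01, -1.93367557e+02]), np.float64(134.41960784313724))
knob tri [0.59747367 0.06826253 0.08676574] [0.59877189 0.06760223 0.08710612]
steel mouth [0.61469372 0.04611146 0.047     ] [0.62325132 0.05469829 0.047     ]
steel top centre [0.59702999 0.06832304 0.047     ] [0.59877279 0.068756   0.047     ]
stem base [0.59685575 0.06533506 0.047     ]
block corners [array([0.6361, 0.1227]), array([0.618 , 0.0171]), array([0.5584, 0.0267]), array([0.5753, 0.1321])]
```

```bash
cat > e.py <<'E'
from fit import *
t=snap("top"); s=snap("scene")
def tf(q,x,y,yaw,z):
    Rm=R.from_euler('z',yaw,degrees=True).as_matrix(); return proj(q,np.c_[O,np.full(len(O),z)]@Rm.T+[x,y,0])
def score(q,x,y,yaw):
    g=cv2.cvtColor(q["frame"],cv2.COLOR_RGB2GRAY).astype(float)
    k=4; im=np.zeros((1680,2240),np.uint8); cv2.fillPoly(im,[np.round((tf(q,x,y,yaw,.047)+.5)*k).astype(np.int32)],255)
    m=cv2.resize(im,(560,420),interpolation=cv2.INTER_AREA)/255.
    o=np.zeros_like(im); h=O.copy(); H=cv2.convexHull(np.round((tf(q,x,y,yaw,.047)+.5)*k).astype(np.int32)); cv2.fillConvexPoly(o,H,255)
    o=cv2.resize(o,(560,420),interpolation=cv2.INTER_AREA)/255.
    sl=o-m
    return (g*m).sum()/m.sum()-(g*sl).sum()/sl.sum()
for n,q in(("top",t),("scene",s)):
    best=sorted([(round(score(q,.5975+a,.068+b,y),1),y,a,b) for y in range(-90,10,4) for a in(-.003,0,.003) for b in(-.003,0,.003)],reverse=True)[:6]; print(n,best)
out=[]
for q,(u,v) in((t,(272,200)),(s,(295,222))):
    f=q["frame"][v-25:v+25,u-33:u+33]; f=cv2.resize(f,None,fx=6,fy=6,interpolation=cv2.INTER_CUBIC); g=f.copy()
    c=lambda p:[np.round((p-[u-33,v-25]+.5)*6).astype(np.int32)]
    for yaw,col in((-40,(255,0,0)),): cv2.polylines(g,c(tf(q,.5975,.068,yaw,.047)),True,col,1)
    a=np.radians(np.arange(0,360,10)); cv2.polylines(g,c(proj(q,np.c_[.5975+.012*np.cos(a),.068+.012*np.sin(a),0*a+.092])),True,(0,255,0),1)
    out.append(np.hstack([f,g]))
save(np.vstack(out),"e1.png")
for n,p,z in(("can",(310,147),.083),("purple",(299,237),.073),("blue",(263,237),.073)): print(n,at_z(t,*p,z))
E
python3 e.py
```

```text
top [(np.float64(84.8), -34, 0, 0.003), (np.float64(84.4), -26, -0.003, 0.003), (np.float64(83.1), -30, 0, 0.003), (np.float64(82.6), -26, 0, 0.003), (np.float64(82.2), -22, -0.003, 0.003), (np.float64(82.0), -38, 0, 0.003)]
scene [(np.float64(73.1), -34, -0.003, 0.003), (np.float64(71.0), -30, 0, 0), (np.float64(71.0), -38, 0, 0.003), (np.float64(70.5), -34, 0, 0), (np.float64(70.4), -26, -0.003, 0), (np.float64(70.1), -34, 0, 0.003)]
can [ 0.72385767 -0.03124132  0.083     ]
purple [0.48963372 0.00409675 0.073     ]
blue [0.49132853 0.09416526 0.073     ]
```

View pics/e1.png

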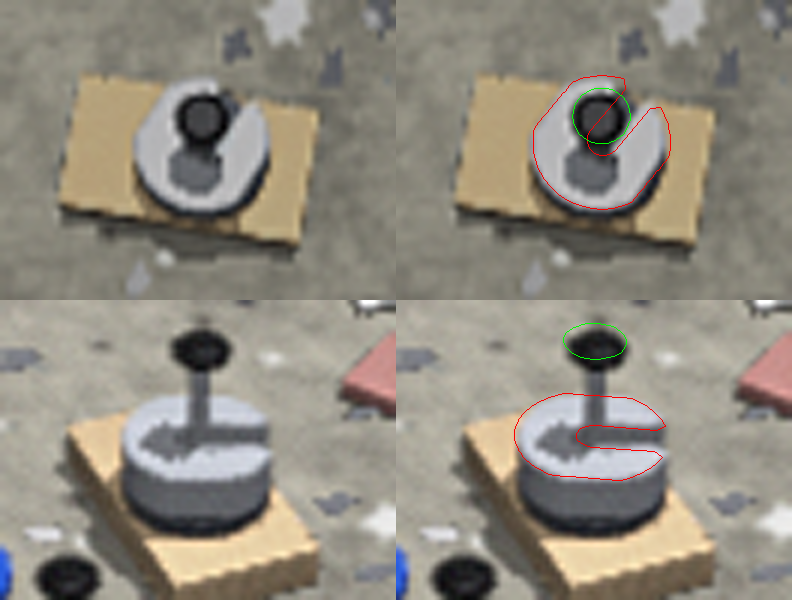

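Steel slot's mouth points to about −36°, so the brass mouth must point to about 144°. The carrier axis is at about (0.5975, 0.068). Brass is at (0.461, −0.119) with its mouth at about 167°. Going above the brass.

Emit:
drive_tool:
  increments: "1.2 -3.4 0 0 0 0; 3 -8.5 0 0 0 1; 4.8 -13.6 0 0 0 2; 6.6 -18.8 0 0 0 3; 8.4 -24 0 0 0 4; 10.2 -29.1 0 0 0 5; 12 -34.2 0 0 0 6; 13.8 -39.4 0 0 0 7; 15.6 -44.5 0 0 0 8; 17.4 -49.7 -1 0 0 9; 19.2 -54.8 -3 0 0 9; 21 -60 -5 0 0 9; 22.5 -64.2 -7 0 0 9; 23.3 -66.5 -9 0 0 9; 23.6 -67.5 -11 0 0 9; 23.6 -67.5 -11.5 0 0 9; 23.6 -67.5 -11.5 0 0 9"
  jaw: 1

```text
time_s: 2.52
position: [0.4606, -0.1182, 0.0955]
tool_rot: [180.0, -0.0, 167.0]
wrist_force: [-1.0, -0.7, 0.7]
finger_gap: 0.999
```

```bash
cat > f.py <<'E'
from fit import *
import sys
t=snap("top"); s=snap("scene"); st=ctrl.get_state(); print(st["position"],st["tool_rot"],st["wrist_force"],st["time_s"])
def crop(s,u,v,w,h,k): 
    return cv2.resize(s["frame"][v-h//2:v+h//2,u-w//2:u+w//2],None,fx=k,fy=k,interpolation=cv2.INTER_CUBIC)
a=list(map(int,sys.argv[2:6]))
save(np.hstack([crop(t,a[0],a[1],100,100,4),crop(s,a[2],a[3],100,100,4)]),sys.argv[1])
E
python3 f.py f1.png 344 250 292 295
```

```text
[ 0.4611316  -0.11821448  0.09650358] [-1.79996270e+02  1.05100695e-01  1.67058720e+02] [0.5965615  1.10029941 0.44098743] 2.625
```

View pics/f1.png

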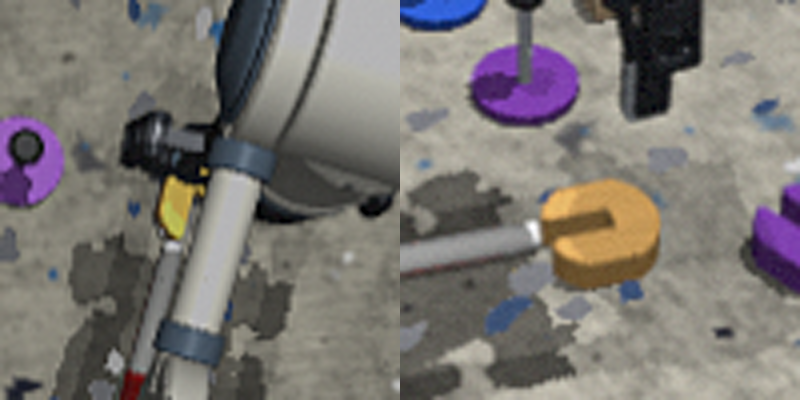

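The gripper stands centred over the brass disc, and the marker only touches the mouth side. Descending and gripping.

Emit:
drive_tool:
  increments: "0 0 -2 0 0 0; 0 0 -4 0 0 0; 0 0 -6 0 0 0; 0 0 -7.5 0 0 0; 0 0 -8.5 0 0 0; 0 0 -9.2 0 0 0; 0 0 -9.2 0 0 0; 0 0 -9.2 0 0 0"

```text
time_s: 3.62
position: [0.4611, -0.1188, 0.0039]
tool_rot: [-180.0, 0.1, 167.0]
wrist_force: [-0.4, -0.5, 0.7]
finger_gap: 1.003
```

Emit:
drive_tool:
  increments: "0 0 0 0 0 0; 0 0 0 0 0 0; 0 0 0 0 0 0; 0 0 0 0 0 0; 0 0 0 0 0 0; 0 0 0 0 0 0; 0 0 0 0 0 0; 0 0 0 0 0 0; 0 0 0 0 0 0; 0 0 0 0 0 0"
  jaw: 0
  squeeze: 50

```text
time_s: 4.88
position: [0.4607, -0.1186, 0.0033]
tool_rot: [-180.0, -0.0, 167.0]
wrist_force: [0.4, 0.9, -1.1]
finger_gap: -0.003
```

```bash
python3 f.py f2.png 344 250 292 295
```

```text
[ 0.46068413 -0.11864999  0.0032733 ] [1.79999743e+02 1.60056788e-03 1.67008828e+02] [ 0.44752808 -1.36588311 -0.015535  ] 4.975
```

View pics/f2.png

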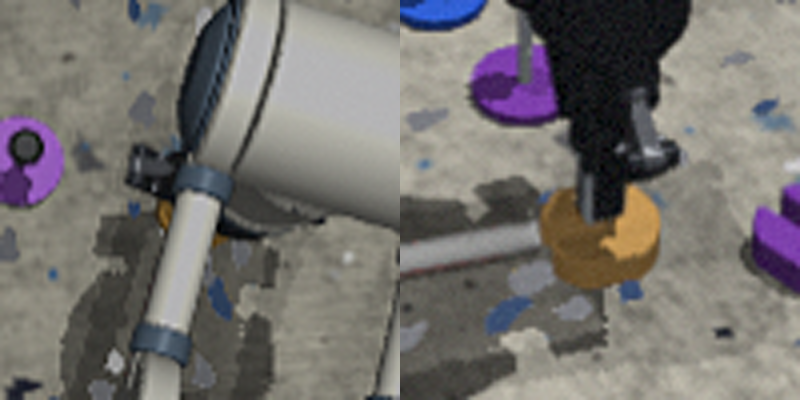

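```bash
python3 - <<'E'
from h import *
s=snap("scene")
for z in(.003,.01,.02,.025): print(z,proj(s,[.4607,-.1186,z]))
E
```

```text
0.003 [[290.60242238 305.02162921]]
0.01 [[290.69992141 302.61097459]]
0.02 [[290.84056952 299.12718924]]
0.025 [[290.91150077 297.36744437]]
```

Emit:
drive_tool:
  increments: "0 0 0.5 0 0 0; 0 0 1.5 0 0 0; 0 0 3 0 0 0; 0 0 5 0 0 0; 0 0 7 0 0 0; 0 0 7 0 0 0; 0 0 7 0 0 0"

```text
time_s: 5.9
position: [0.4605, -0.1186, 0.073]
tool_rot: [180.0, -0.0, 167.0]
wrist_force: [0.6, -1.0, -0.6]
finger_gap: -0.003
```

```bash
python3 f.py f3.png 344 250 292 280; python3 - <<'E'
from h import *
s=snap("scene");p=ctrl.get_state()["position"]
for z in(0,.01,.02): print(z,proj(s,p+[0,0,z]))
E
```

```text
[ 0.46011588 -0.11843601  0.07221679] [ 1.79989887e+02 -1.02862560e-01  1.67010288e+02] [ 0.1808245  -0.15248363 -0.85072114] 6.0
0 [[291.30514756 280.2201687 ]]
0.01 [[291.45425983 276.42652718]]
0.02 [[291.60510123 272.58017626]]
```

View pics/f3.png

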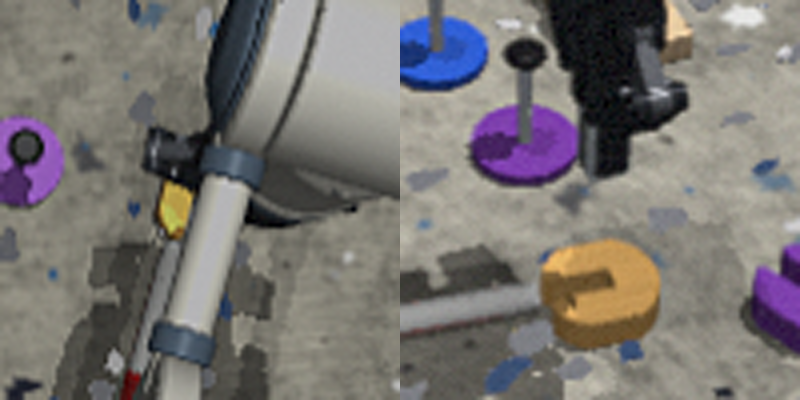

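The shut tips show at v=274.5, where a point at the reported TCP should be at v=280. So the real tips stand about 15 mm above the reported TCP, and they closed over the disc without moving it. I'll open and go lower, feeling the force on the way.

Emit:
drive_tool:
  increments: "0 0 0 0 0 0; 0 0 0 0 0 0; 0 0 0 0 0 0; 0 0 0 0 0 0; 0 0 -2 0 0 0; 0 0 -4 0 0 0; 0 0 -6 0 0 0; 0 0 -7.4 0 0 0; 0 0 -8 0 0 0; 0 0 -8 0 0 0"
  jaw: 1

```text
time_s: 7.3
position: [0.4605, -0.1186, -0.0071]
tool_rot: [180.0, -0.0, 167.0]
wrist_force: [-0.4, -0.6, 0.6]
finger_gap: 1.002
```

Emit:
drive_tool:
  increments: "0 0 -0.2 0 0 0; 0 0 -0.4 0 0 0; 0 0 -0.6 0 0 0; 0 0 -0.8 0 0 0; 0 0 -0.8 0 0 0"

```text
time_s: 7.92
position: [0.4606, -0.1186, -0.0149]
tool_rot: [180.0, -0.0, 167.0]
wrist_force: [0.4, -0.5, -0.4]
finger_gap: 0.999
```

```bash
python3 f.py f4.png 344 250 292 295
```

```text
[ 0.46066483 -0.11864934 -0.01471579] [-1.79998992e+02 -1.55525945e-03  1.67010561e+02] [ 0.18252906 -0.08965536 -0.54438046] 8.025
```

View pics/f4.png

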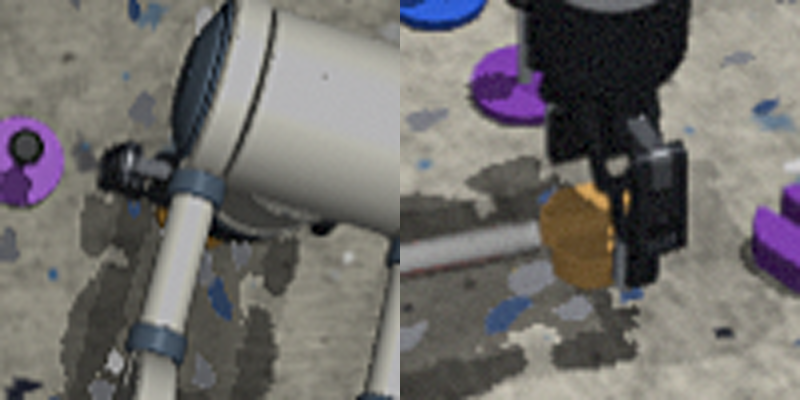

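Emit:
drive_tool:
  increments: "0 0 -0.2 0 0 0; 0 0 -0.2 0 0 0; 0 0 -0.2 0 0 0; 0 0 -0.2 0 0 0; 0 0 -0.2 0 0 0; 0 0 -0.2 0 0 0; 0 0 -0.2 0 0 0; 0 0 -0.2 0 0 0"
  jaw: 0
  squeeze: 50

```text
time_s: 9.02
position: [0.4609, -0.1187, -0.0163]
tool_rot: [-180.0, 0.0, 167.0]
wrist_force: [-0.8, 0.0, 5.0]
finger_gap: 0.623
```

Gripped: opening 0.623, about 53 mm. Lifting and carrying to the pre-insertion place, turned to 144°.

Emit:
drive_tool:
  increments: "0 0 0.5 0 0 0; 0 0 2 0 0 0; 0 0 4.5 0 0 0; 0 0 7.5 0 0 0; 0 0 10 0 0 0; 1 1 11 0 0 -2; 3.5 3.1 11 0 0 -5; 6.5 5.8 11 0 0 -9; 9.5 8.4 11 0 0 -13; 12.5 11.1 11 0 0 -17; 15.2 13.5 11 0 0 -20; 17 15.1 11 0 0 -22; 17.7 15.7 11 0 0 -23; 17.7 15.7 10.5 0 0 -23; 17.7 15.7 10.5 0 0 -23"

```text
time_s: 10.9
position: [0.6367, 0.0376, 0.0874]
tool_rot: [-179.9, -0.1, 144.0]
wrist_force: [-0.5, 0.5, -4.0]
finger_gap: 0.622
```

```bash
python3 f.py f5.png 275 205 300 215
```

```text
[0.63707294 0.03759955 0.08822223] [-1.79970469e+02 -1.94103917e-02  1.43972237e+02] [-0.73823579  0.0450049  -3.6017289 ] 11.0
```

View pics/f5.png

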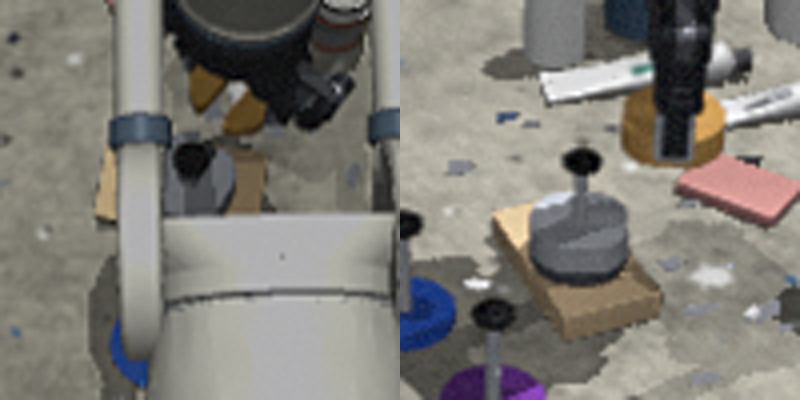

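```bash
cat > g.py <<'E'
from fit import *
t=snap("top"); s=snap("scene"); p=ctrl.get_state()["position"]; z0=p[2]+.0163
for n,q in(("top",t),("scene",s)):
    h=cv2.cvtColor(q["frame"],cv2.COLOR_RGB2HSV)
    c=proj(q,[p[0],p[1],z0+.01])[0].astype(int)
    m=((h[...,0]>8)&(h[...,0]<35)&(h[...,1]>130)&(h[...,2]>40)).astype(float); w=np.zeros_like(m); w[c[1]-22:c[1]+22,c[0]-22:c[0]+22]=1; m*=w
    lab=cv2.connectedComponentsWithStats(m.astype(np.uint8))[2]; print([tuple(l) for l in lab[1:] if l[4]>8])
    for dz in(-.005,0,.005):
      r=render(q,p[0],p[1],144,z0+dz)>.5; v,u=np.where(r); v2,u2=np.where(m>0)
      print(n,dz,"pred",u.min(),u.max(),v.min(),v.max(),"seen",u2.min(),u2.max(),v2.min(),v2.max(),"missing overlap",(m*(~r)).sum())
E
python3 g.py
```

```text
[(np.int32(273), np.int32(171), np.int32(9), np.int32(11), np.int32(60)), (np.int32(281), np.int32(178), np.int32(11), np.int32(10), np.int32(69))]
top -0.005 pred 273 297 164 189 seen 273 305 160 187 missing overlap 7.0
top 0 pred 273 297 163 188 seen 273 305 160 187 missing overlap 4.0
top 0.005 pred 273 297 162 188 seen 273 305 160 187 missing overlap 3.0
[(np.int32(306), np.int32(187), np.int32(8), np.int32(19), np.int32(106)), (np.int32(323), np.int32(188), np.int32(8), np.int32(18), np.int32(89))]
scene -0.005 pred 305 330 188 208 seen 306 330 187 205 missing overlap 10.0
scene 0 pred 305 331 186 206 seen 306 330 187 205 missing overlap 0.0
scene 0.005 pred 305 331 184 205 seen 306 330 187 205 missing overlap 5.0
```

Predicted and seen brass outlines agree within a pixel. Descending to level (underside about 55 mm), then approaching in stages.

Emit:
drive_tool:
  increments: "0.1 0.1 -1 0 0 0; 0.1 0.1 -2.5 0 0 0; 0.1 0.1 -4 0 0 0; 0.1 0.1 -4.9 0 0 0; 0.1 0.1 -4.9 0 0 0; -0.3 0.4 -4.9 0 0 0; -0.7 0.7 -4.9 0 0 0; -1.1 1 -4.9 0 0 0; -1.5 1.28 -4.9 0 0 0; -1.5 1.28 -4.9 0 0 0"

```text
time_s: 12.35
position: [0.6224, 0.0515, 0.0394]
tool_rot: [180.0, 0.0, 144.0]
wrist_force: [0.1, 2.0, -4.0]
finger_gap: 0.621
```

```bash
python3 g.py; python3 f.py f6.png 275 205 300 215
```

```text
[(np.int32(268), np.int32(184), np.int32(7), np.int32(8), np.int32(33)), (np.int32(276), np.int32(189), np.int32(9), np.int32(10), np.int32(60))]
top -0.005 pred 268 291 175 199 seen 268 284 184 198 missing overlap 3.0
top 0 pred 268 291 175 199 seen 268 284 184 198 missing overlap 3.0
top 0.005 pred 268 291 174 198 seen 268 284 184 198 missing overlap 2.0
[(np.int32(296), np.int32(204), np.int32(8), np.int32(19), np.int32(88)), (np.int32(312), np.int32(205), np.int32(9), np.int32(18), np.int32(96))]
scene -0.005 pred 295 320 205 225 seen 296 320 204 222 missing overlap 9.0
scene 0 pred 295 320 203 223 seen 296 320 204 222 missing overlap 0.0
scene 0.005 pred 295 321 201 222 seen 296 320 204 222 missing overlap 8.0
[0.62277182 0.05103744 0.03930718] [-1.79999503e+02  9.90243811e-03  1.44002534e+02] [ 0.8547733  -0.58386054 -3.78165593] 12.55
```

View pics/f6.png

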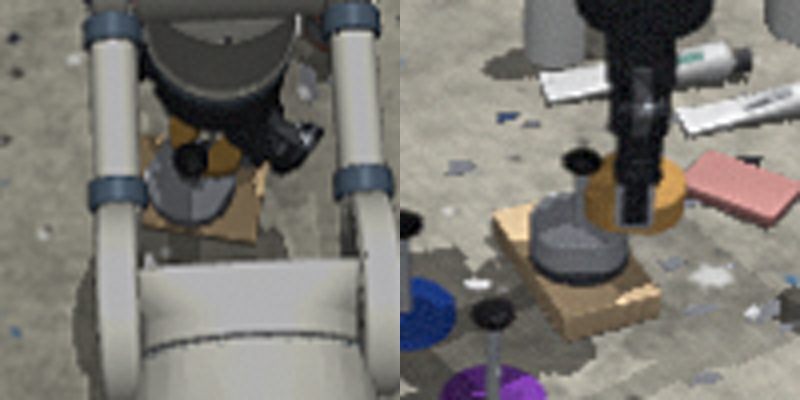

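The brass is level, the knob lies between the slot's lips, and the carrier is unmoved. Sliding on.

Emit:
drive_tool:
  increments: "-0.4 0.28 0 0 0 0; -0.8 0.55 0 0 0 0; -1.2 0.83 0 0 0 0; -1.6 1.11 0 0 0 0; -1.6 1.11 0 0 0 0"

```text
time_s: 13.18
position: [0.6064, 0.0626, 0.0394]
tool_rot: [180.0, 0.0, 144.0]
wrist_force: [-0.5, 0.6, -4.5]
finger_gap: 0.622
```

Emit:
drive_tool:
  increments: "-0.3 0.21 0 0 0 0; -0.6 0.42 0 0 0 0; -0.8 0.57 0 0 0 0; -0.9 0.63 0 0 0 0; -0.9 0.63 0 0 0 0"

```text
time_s: 13.8
position: [0.5977, 0.0686, 0.0393]
tool_rot: [-180.0, 0.0, 144.0]
wrist_force: [0.3, 0.2, -3.6]
finger_gap: 0.615
```

```bash
cat > k.py <<'E'
from h import *
st=ctrl.get_state(); print(st["position"],st["wrist_force"],st["time_s"])
t=snap("top"); s=snap("scene")
for n,q,c in(("top",t,(273,194)),("scene",s,(295,205))):
    g=q["frame"][c[1]-9:c[1]+8,c[0]-10:c[0]+11].max(2); m=(g<60).astype(np.uint8)
    l=cv2.connectedComponentsWithStats(m); i=1+np.argmax(l[2][1:,4]); print(n,l[2][i],l[3][i]+[c[0]-10,c[1]-9])
E
python3 k.py
```

```text
[0.59765774 0.06858488 0.0393125 ] [ 0.28256489  0.22824421 -3.57264623] 13.8
top [  0   3  21  14 198] [274.36868687 195.10606061]
scene [  4   0  14  17 178] [295.17977528 203.29213483]
```

```bash
sed 's/100,100,4/56,60,7/g' f.py > f7.py; python3 f7.py f7.png 272 195 296 215
```

```text
[0.59773958 0.06851761 0.03926384] [1.79999787e+02 9.99860405e-04 1.44005788e+02] [-0.54462085  0.75681129 -3.4023427 ] 14.0
```

View pics/f7.png

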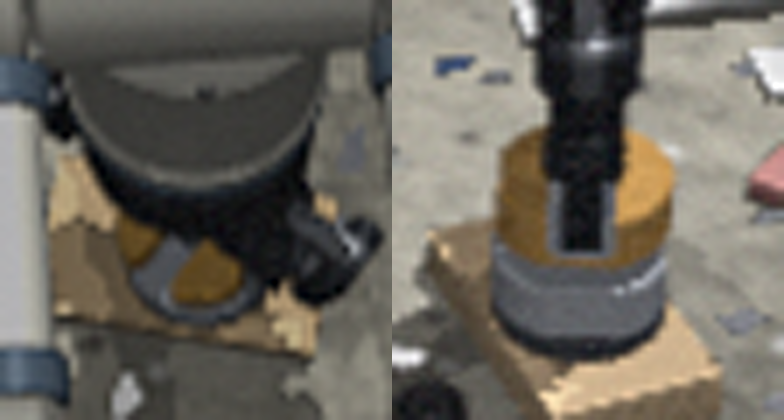

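The brass sits about 2 mm short of steel-concentric, with the stem about at the disc's centre. Feeling for the slot's end in small steps.

Emit:
drive_tool:
  increments: "-0.04 0.03 0 0 0 0; -0.08 0.06 0 0 0 0; -0.08 0.06 0 0 0 0"

```text
time_s: 14.38
position: [0.5968, 0.0692, 0.0393]
tool_rot: [-180.0, -0.0, 144.0]
wrist_force: [-1.0, 0.0, -4.3]
finger_gap: 0.618
```

Emit:
drive_tool:
  increments: "-0.04 0.03 0 0 0 0; -0.08 0.06 0 0 0 0; -0.08 0.06 0 0 0 0"

```text
time_s: 14.75
position: [0.5963, 0.0696, 0.0393]
tool_rot: [180.0, 0.0, 144.0]
wrist_force: [0.5, -1.2, -4.2]
finger_gap: 0.619
```

```bash
cat > a.py <<'E'
from h import *
F=[]
for i in range(6): ctrl.snapshot("top"); F.append(ctrl.get_state()["wrist_force"])
F=np.mean(F,0); print(F,F[:2]@[-.809,.588],ctrl.get_state()["position"])
E
python3 a.py; python3 k.py
```

```text
[ 2.21267328 -1.45551873 -4.18860673] -2.6458976964500156 [0.596272   0.06959067 0.03930432]
[0.596272   0.06959067 0.03930432] [ 2.99827079 -1.14830216 -4.07748833] 15.05
top [  0   3  21  14 196] [274.26020408 195.56122449]
scene [  3   0  15  17 178] [294.34831461 203.33146067]
```

Contact: 2.6 N resists along the insertion, so the stem is at the slot's end. I'll back off 0.4 mm and lower by feel.

Emit:
drive_tool:
  increments: "0.04 -0.03 0 0 0 0; 0.04 -0.03 -0.2 0 0 0; 0.04 -0.03 -0.4 0 0 0; 0.04 -0.03 -0.55 0 0 0; 0.04 -0.03 -0.65 0 0 0; 0.04 -0.03 -0.65 0 0 0"

```text
time_s: 15.9
position: [0.5963, 0.0695, 0.0325]
tool_rot: [-180.0, -0.0, 144.0]
wrist_force: [0.6, 0.2, -3.7]
finger_gap: 0.619
```

Emit:
drive_tool:
  increments: "0 0 -0.05 0 0 0; 0 0 -0.1 0 0 0; 0 0 -0.1 0 0 0"

```text
time_s: 16.27
position: [0.5964, 0.0695, 0.0317]
tool_rot: [-180.0, -0.0, 144.0]
wrist_force: [0.8, -0.1, -4.2]
finger_gap: 0.619
```

Emit:
drive_tool:
  increments: "0 0 -0.05 0 0 0; 0 0 -0.05 0 0 0; 0 0 -0.05 0 0 0"

```text
time_s: 16.65
position: [0.5965, 0.0695, 0.0313]
tool_rot: [-180.0, -0.0, 144.0]
wrist_force: [0.5, 0.8, -4.0]
finger_gap: 0.623
```

Emit:
drive_tool:
  increments: "0 0 -0.05 0 0 0; 0 0 -0.05 0 0 0; 0 0 -0.05 0 0 0"

```text
time_s: 17.02
position: [0.5964, 0.0695, 0.0307]
tool_rot: [-180.0, -0.0, 144.0]
wrist_force: [0.3, 0.1, -2.8]
finger_gap: 0.616
```

Emit:
drive_tool:
  increments: "0 0 -0.05 0 0 0; 0 0 -0.05 0 0 0; 0 0 -0.05 0 0 0"

```text
time_s: 17.4
position: [0.5965, 0.0695, 0.0307]
tool_rot: [180.0, 0.0, 144.0]
wrist_force: [-1.9, 0.0, 0.5]
finger_gap: 0.62
```

Seated at exactly the expected height (underside 47 mm). Releasing and rising.

Emit:
drive_tool:
  increments: "0 0 0 0 0 0; 0 0 0 0 0 0; 0 0 0 0 0 0; 0 0 0 0 0 0; 0 0 0 0 0 0; 0 0 0 0 0 0"
  jaw: 1

```text
time_s: 18.15
position: [0.5965, 0.0695, 0.0303]
tool_rot: [180.0, 0.0, 144.0]
wrist_force: [0.5, -0.1, 0.3]
finger_gap: 1.003
```

Emit:
drive_tool:
  increments: "0 0 0.5 0 0 0; 0 0 1.5 0 0 0; 0 0 3.5 0 0 0; 0 0 6 0 0 0; 0 0 9 0 0 0; 0 0 12 0 0 0; -3 0 14 0 0 0; -6 5 15 0 0 0; -9 10 15 0 0 0; -13 15 15 0 0 0; -17 20 15 0 0 0; -21 25 15 0 0 0; -24 29 15 0 0 0; -24 29 15 0 0 0"

```text
time_s: 19.9
position: [0.3542, 0.3621, 0.1822]
tool_rot: [179.9, -0.0, 144.3]
wrist_force: [0.4, -0.2, -0.3]
finger_gap: 1.003
```

```bash
sed -i 's/100,100,4/56,60,7/g' f.py; python3 f.py f8.png 272 198 296 215; python3 k.py; cat > m.py <<'E'
from fit import *
t=snap("top"); s=snap("scene"); ms=[]
for q in(t,s):
    c=proj(q,[.597,.069,.057])[0].astype(int); h=brassmask(q)
    m=((h[...,0]>8)&(h[...,0]<35)&(h[...,1]>135)&(h[...,2]>40)).astype(float); w=np.zeros_like(m); w[c[1]-20:c[1]+20,c[0]-20:c[0]+20]=1; ms.append(m*w)
for v,m in(([t],ms[:1]),([s],ms[1:]),([t,s],ms)): print(fit(v,m,[.597,.069,144],.047))
E
python3 m.py
```

```text
[0.35646006 0.35974016 0.18168373] [1.79909673e+02 5.13484682e-02 1.44095445e+02] [-0.5228543  -0.63914507 -0.58057349] 20.0
[0.35646006 0.35974016 0.18168373] [-0.5228543  -0.63914507 -0.58057349] 20.0
top [ 6  6  8  9 39] [272.30769231 195.30769231]
scene [ 6  6  9  7 43] [295.1627907  205.06976744]
(array([5.95452461e-01, 7.21730253e-02, 1.40524384e+02]), np.float64(309.58431372549023))
(array([5.99026911e-01, 7.08006253e-02, 1.48129622e+02]), np.float64(145.11764705882354))
(array([5.97670533e-01, 7.19088917e-02, 1.42884442e+02]), np.float64(458.3333333333333))
```

View pics/f8.png

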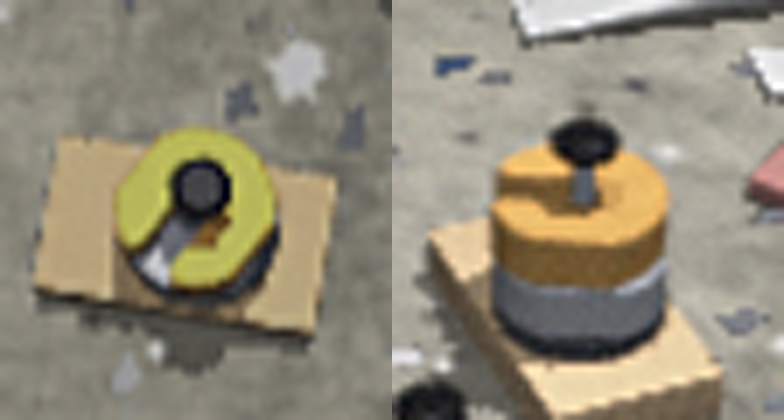

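The picture shows the brass flat on the steel, edges aligned (columns 493–668). Its mouth points down-left in the top view, and the stem is at the slot's end. The knob is at its earlier pixel, so I'm handing in.

```bash
python3 -c "
from bench import ctrl; print(ctrl.close_job())"
```

```text
the job is handed in; nothing more can be done
None
```

The brass weight is on the stem, fully home and flat on the steel weight, with its slot facing the opposite way. The job was handed in at about 20 s with the gripper clear of everything.

- **First grasp missed:** the real fingertips sit about 15 mm above the reported TCP, so the fingers first closed over the top of the disc. The disc did not visibly move. A second, lower grasp held.
- **Fully home:** while sliding in, I felt 2.6 N of resistance at the end of the slot, then backed off 0.4 mm.
- **Flat:** when lowered, the brass touched down with its underside at 47 mm, as expected, and in the scene picture its edges line up with the steel's.
- **Slot direction:** the brass mouth points to about 144° as released, against about −36° for the steel. The steel angle is only good to a few degrees: hand-picked pixels gave −30° to −51°, and the image search gave about −34°.
- **Carrier:** the knob is within a pixel of where it was before. The push could have moved the carrier by up to about 1 mm.
- **Check that disagreed:** the final colour-mask fit was poor because the block's tan leaked into the mask. It gave 141° to 148° and positions 2–4 mm apart, so I relied on the picture and the contact forces instead.

I did not take a final picture of the other things on the table. No unexpected contact force appeared in the readings.

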